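Bring the tall sample to the front of the carousel and put it on the balance

ROBOT

A 7-joint arm with a two-finger parallel gripper is mounted at the origin on the work surface. World frame = base frame: x ahead of the robot, y to its left, z up, the work surface at z = 0. Lengths are in m, angles in rad, forces in N, time in s.
With the tool pointing down it reaches from about 0.425 to 0.925 m from the base axis. Payload 6.8 kg.
Tool frame: the origin (TCP) lies at the very end of the fingers, on their centre line; the grasp point (between the pads) lies 19 mm behind it (r.tcp_to_grasp is the distance from the TCP to the grasp point, in m); z points along the fingers, y is the line along which they close (so a half turn about z gives the same grasp; the last joint's range is limited). The gripper opens to 85 mm and grips with 20 to 120 N. Pads are 22 mm wide; open, the fingers measure 114 mm over their backs; the gripper's body (76 mm by 85 mm) begins 54 mm behind the grasp point. The pads swing forward as they close: fully open they stand 13 mm farther back than shut.
Start: joints at [1.02, 0.477, 0.022, 1.555, -0.011, 1.109, -0.083], TCP at [0.289, -0.61, 0.231] pointing down, gripper open.
Joint ranges: [-2.96, 2.96], [-0.34, 2.1], [-1.41, 1.46], [0.24, 2.44], [-1.37, 4.51], [0.17, 1.92], [-2.96, 2.96]. Speed limits (rad/s): [2.39, 2.39, 3.14, 3.14, 3.14, 3.14, 3.14].

INTERFACE

Orientations are given as a rotation vector (axis times angle).
In Python, from bench import r gives the robot as it stands.
- The arm moves only by the tool step_arm, never from a script. Its argument "moves" is a list of rows, each a list of 7 numbers: the shift along the tool's x, y, z in mm, then the turn, a rotation vector about the tool's x, y, z in rad, then the finger opening in mm, from 0 to 85.4. A call has 1 to 8 rows; each row is the pose to reach, as a shift and turn from the pose commanded when the call began, along the tool's axes at that moment; what a row does not reach only later rows make up. A row lasts 1/10 s, in which the tool goes at most 50 mm and 8.59 degrees, less where a joint would pass 70% of its speed; a pose out of reach is approached as far as the arm can. A call with a gripper value outside its range is refused whole. The fingers move at their own pace and stop on an object; "grip_force" is the grip in N (left out, the last holds). Time passes only in rows, so rows that repeat a pose let the fingers close. It gives the time, the measured TCP pose, the force, the opening and the grip force at its end, in the units of the state.
- r.get_obs(): the state, without advancing time (a new reading comes with each control period).
- r.grab_frame(name): name is "scene" or "top" or "wrist"; returns a dict with "image" (480x640x3 uint8, red, green, blue), "depth" (480x640 float32, m along the optical axis (not along the pixel's ray), 0 where there is no reading), "mtx" (3x3 intrinsics, pixels), "rvec" (rotation vector, rad) and "tvec" (3), from world to camera coordinates, as OpenCV has them. Camera axes: x right, y down, z forward; pixel columns grow to the right and rows downward; lengths in m; the calibration is good to about 2 mm. A picture is of the moment at which its call begins.
- r.hand_in(): hands the job in; it is judged then, once.
The state is a dict: "clock": time; "joints": joint angles; "qvel": joint speeds; "tau": joint torques, N m; "tcp_pos": TCP position; "orientation": TCP orientation; "contact_force": force on the tool from outside, world axes, zero at the start; "moment": the same for the moment, N m; "grip_width": finger opening in m; "gripper_force": force on a finger pad.
Only numpy, scipy, OpenCV 4.12 (cv2) and the standard library are available. Lean on these libraries where they do the work, as an engineer would, in place of code of your own. Each camera call takes 0.05 s, during which the arm holds its last target. There are 200 camera calls.

TASK

Turn the sample carousel until the one tall, narrow-necked bottle stands at the pointer on the base plate. Then lift it straight up out of its pocket there and stand it upright on the middle of the balance pan, setting it down rather than dropping it.

Things in the scene. Friction and masses are not known exactly. Their poses are not given: they have to be found in the camera images.
- bottle_mid (a point): Centre (50 mm above the foot) of the wanted bottle: white plastic, blue cap, 100 mm tall, 0.12 kg, body 40 mm across up to 70 mm, then a narrow neck and 25 mm cap; z up. Stands loose in a carousel pocket, at first 40 to 80 degrees left or right of the pointer seen from the knob. The only tall one: the carousel's other bottles are squat jars 60 mm tall, 41 mm across, with full-width caps.
- knob (a point): Middle of the carousel's round black knob, on its upright turning axis, 145 mm above the table. Knob 38 mm across, from 125 to 160 mm above the table, higher than all the carousel's bottles, on a 22 mm column. Gripped from above and twisted, it turns the carousel and its bottles one to one, either way, lightly (about 0.1 N m); the carousel stays where it is left.
- mark (a point): Where the wanted pocket's floor centre belongs: 100 mm from the axis towards the pointer, 25 mm above the table; fixed to the grey base plate, x axis towards the carousel's axis. Pointer: small dark diamond on the plate's tongue, robot's side. Six pockets 60 degrees apart, centres 100 mm from the axis: cups 44 mm wide inside, 52 outside, rims 14 mm high, floors 25 mm above the table.
- pan (a point): Centre of the upper face of the balance's round steel pan, 130 mm in diameter, 68 mm above the table. The balance is a white instrument, 250 x 200 mm and 57 mm high beside the pan, with its display on the robot's side; it does not move. z up.

How it is judged:
By the outcome, as a careful person would: the job done as asked, in the order asked, and still so for the second after the job is handed in, with the robot touching nothing.
It also fails if it takes over 48 s, if anything falls off the work surface, if the arm or the gripper's body presses on something with over 40 N, if the wrist force passes 120 N, or if a joint passes its speed limit or range.

## Working session

There is one attempt and no reset: what is moved stays moved. The work goes in short steps, Python scripts to look and compute and a tool call to move; the robot and the scene stay as the last step left them, time stands still between calls to the robot, and variables do not carry over. Pictures are saved under pics/ and viewed, at most 10 in all, crops included, and the job is handed in when it is done.

Besides the shell and the picture viewer there is one more tool, called after "Call:" as name([rows], argument=value, ...), one row to a line, values as JSON. step_arm: Moves the arm, as the interface text tells. Its arguments: {"type":"object","properties":{"moves":{"type":"array","items":{"type":"array","items":{"type":"number"}}},"grip_force":{"type":"number"}},"required":["moves"]}

```bash
mkdir -p pics; python3 - <<'E'
from bench import r
import cv2,numpy as np
a=[]
for n in("top","scene"):
    f=r.grab_frame(n); np.savez(f"pics/{n}0.npz",**f); a.append(f["image"])
    R=cv2.Rodrigues(f["rvec"])[0]; print(n,(-R.T@np.ravel(f["tvec"])).round(3),R[2].round(2),f["mtx"][0,0])
    cv2.imwrite(f"pics/{n}0.png",f["image"][...,::-1])
o=r.get_obs();print(o["clock"],o["tcp_pos"],o["orientation"],o["grip_width"],r.tcp_to_grasp)
E
```

```text
top [ 0.37  -0.004  0.956] [ 0.19  0.01 -0.98] 483.5605420675881
scene [0.797 0.363 0.707] [-0.37 -0.51 -0.78] 501.18471648176194
0.1 [ 0.28900705 -0.60942123  0.23041584] [-3.06338341e+00 -6.89569236e-01  7.16753012e-04] 0.08500863761908468 0.0187
```

View pics/top0.png

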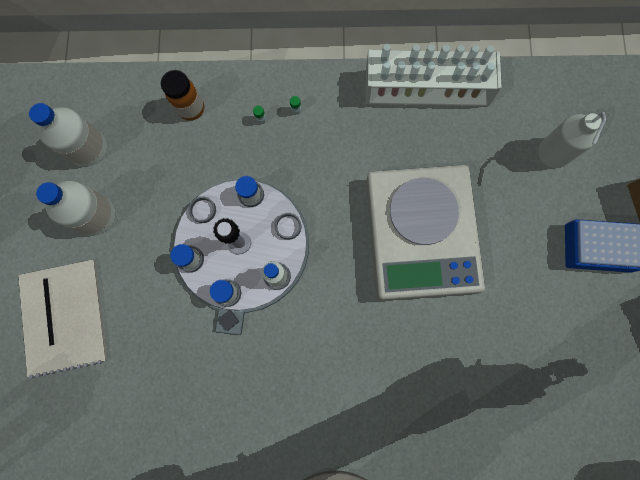

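View pics/scene0.png

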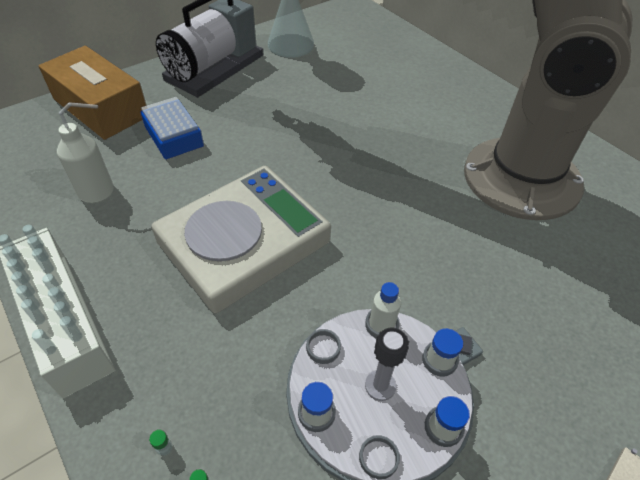

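The top view shows the carousel with its knob at (226,231), the tall bottle's small cap at (272,271), the pointer diamond at (229,320) and the pan at (424,211). The scene view shows the tall bottle's cap at (389,292), the knob at (392,346) and the pan at (223,231). I'll measure these from colour and height masks.

```bash
cat > h.py <<'E'
import cv2,numpy as np
from bench import r
def cloud(f):
    K=f["mtx"];R=cv2.Rodrigues(f["rvec"])[0];t=np.ravel(f["tvec"])
    v,u=np.mgrid[:480,:640];d=f["depth"]
    p=np.stack([(u-K[0,2])/K[0,0]*d,(v-K[1,2])/K[1,1]*d,d],-1)
    w=(p-t)@R; w[d==0]=np.nan; return w
def ray(f,uv,z):
    K=f["mtx"];R=cv2.Rodrigues(f["rvec"])[0];t=np.ravel(f["tvec"])
    n=cv2.undistortPoints(np.float64(uv).reshape(-1,1,2),K,None).reshape(-1,2)
    d=np.c_[n,np.ones(len(n))]@R; c=-R.T@t
    return c+d*((z-c[2])/d[:,2])[:,None]
def blobs(m,amin=30):
    n,l,s,c=cv2.connectedComponentsWithStats(m.astype(np.uint8)); return [(l==i,s[i,4],c[i]) for i in range(1,n) if s[i,4]>=amin]
def circ(m,f,z):
    c=max(cv2.findContours(m.astype(np.uint8),0,1)[0],key=len).reshape(-1,2)
    p=ray(f,c,z)[:,:2]; (x,y),q=cv2.minEnclosingCircle(p.astype(np.float32)); return np.round([x,y,2*q],4)
E
python3 - <<'E'
from h import *
for n in("top","scene"):
    f=dict(np.load(f"pics/{n}0.npz")); w=cloud(f); im=f["image"]; hsv=cv2.cvtColor(im,cv2.COLOR_RGB2HSV); z=w[...,2]
    box={"top":(165,140,320,345),"scene":(270,260,500,480)}[n]
    B=np.zeros(z.shape,bool);B[box[1]:box[3],box[0]:box[2]]=1
    print(n)
    for m,a,c in blobs(B&(z>.152)): print("knobtop",a,c.round(1),circ(m,f,.160),np.nanmedian(z[m]).round(4))
    for m,a,c in blobs(B&(hsv[...,0]>100)&(hsv[...,0]<125)&(hsv[...,1]>150)&(hsv[...,2]>60)):
        top=np.nanpercentile(z[m],90); mt=m&(z>top-.006); print("cap",a,c.round(1),top.round(4),circ(mt,f,top))
    P=np.zeros(z.shape,bool);pb={"top":(380,170,470,250),"scene":(175,195,270,270)}[n];P[pb[1]:pb[3],pb[0]:pb[2]]=1
    for m,a,c in blobs(P&(z>.0625)&(z<.08),300): print("pan",a,circ(m,f,.068),np.nanmedian(z[m]).round(4))
    if n=="top":
        g=im.mean(2); print(im[320,229],z[320,229],z[328,220], im[328,220])
        D=np.zeros(z.shape,bool);D[308:336,214:246]=1
        for m,a,c in blobs(D&(g<g[320,229]+12)): print("ptr",a,c.round(1),ray(f,c,np.nanmedian(z[m])).round(4))
    # disc and cups
    for m,a,c in blobs(B&(z>.015)&(z<.034),2000): print("disc",a,circ(m,f,.02),np.nanmedian(z[m]).round(4))
E
```

```text
top
knobtop 409 [224.5 229. ] [0.54   0.1794 0.0406] 0.1596
cap 378 [246.1 186.5] 0.0863 [0.6381 0.1597 0.0412]
cap 411 [181.7 254.8] 0.0859 [0.5096 0.2738 0.0415]
cap 163 [270.7 270.4] 0.1265 [0.4742 0.1055 0.0241]
cap 409 [221.1 290.6] 0.0861 [0.4436 0.1997 0.0413]
pan 3604 [ 0.5921 -0.175   0.1308] 0.068
[61 64 69] 0.022708171227063395 0.013449604772081568 [ 94 106 109]
ptr 347 [225.2 320. ] [[0.3927 0.2047 0.0197]]
ptr 42 [237.8 327.1] [[0.3792 0.1825 0.0078]]
disc 9732 [0.521  0.1836 0.3059] 0.0243
scene
knobtop 745 [392.5 342.1] [0.5417 0.1855 0.0423] 0.159
cap 265 [388.9 291.9] 0.1248 [0.4751 0.1111 0.0267]
cap 676 [447.4 342.8] 0.085 [0.4441 0.2049 0.0424]
cap 762 [316.7 398. ] 0.0853 [0.6392 0.1644 0.0413]
cap 848 [451.9 413.2] 0.0852 [0.5106 0.2782 0.0414]
pan 3578 [ 0.592  -0.1699  0.1331] 0.0669
disc 16642 [0.5414 0.1831 0.267 ] 0.024
```

```bash
python3 - <<'E'
from h import *
a=dict(np.load("pics/top0.npz"));b=dict(np.load("pics/scene0.npz"))
c1=cv2.resize(a["image"][295:345,200:260],(480,400),interpolation=0);c2=cv2.resize(b["image"][320:370,440:500],(480,400),interpolation=0)[:400,:320]
cv2.imwrite("pics/c1.png",np.hstack([c1,c2])[...,::-1])
for n,f,p in(("top",a,(229,320)),("scene",b,(465,345))):
    w=cloud(f)[...,2]; print(n,np.nanpercentile(w[p[1]-12:p[1]+13,p[0]-10:p[0]+11],[10,30,50,70,90]).round(4))
    for z in(.006,.010,.014): print(z,ray(f,p,z).round(4))
E
```

```text
top [0.0126 0.0144 0.0167 0.0205 0.0228]
0.006 [[0.3929 0.2004 0.006 ]]
0.01 [[0.3928 0.1995 0.01  ]]
0.014 [[0.3927 0.1987 0.014 ]]
scene [0.0124 0.0146 0.0204 0.0253 0.0841]
0.006 [[0.3812 0.2039 0.006 ]]
0.01 [[0.3836 0.2048 0.01  ]]
0.014 [[0.3859 0.2057 0.014 ]]
```

View pics/c1.png

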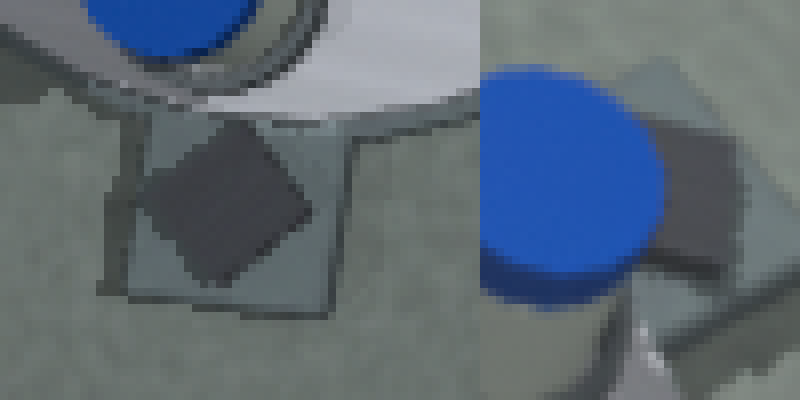

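The diamond's centre is at about (228,320) in the top view, and the tongue's sides give the same direction. The estimates are: knob (0.541, 0.182), pan (0.592, -0.1725), pointer direction about 173°, and the bottle at about 228°. So the carousel has to turn about 55° clockwise. I'm going to the knob first.

Call:
step_arm([
  [34,-36.5,0,0,0,-0.125,85],
  [68,-73,0,0,0,-0.25,85],
  [102.5,-109.5,0,0,0,-0.375,85],
  [136.5,-146,0,0,0,-0.5,85],
  [171,-183,0,0,0,-0.625,85],
  [205,-219.5,0,0,0,-0.75,85],
  [239,-256,0,0,0,-0.875,85],
  [273,-292.5,0,0,0,-1.0,85],
])

```text
clock: 0.9
tcp_pos: [0.4105, -0.227, 0.2312]
orientation: [2.354, 2.08, -0.0]
contact_force: [1.1, -0.2, 0.0]
grip_width: 0.0848
gripper_force: 0.0
```

```bash
cat >> h.py <<'E'
from scipy.spatial.transform import Rotation as Ro
def go(x,y,z,yaw=None):
    "shift (mm) in tool axes to world TCP x,y,z; yaw=angle of the tool x axis"
    o=r.get_obs();R=Ro.from_rotvec(o["orientation"]).as_matrix()
    print("clk",round(o["clock"],2),"tcp",np.round(o["tcp_pos"],4),"yaw",round(np.degrees(np.arctan2(R[1,0],R[0,0])),2),"tilt",R[:2,2].round(4),"F",np.round(o["contact_force"],1),"w",round(o["grip_width"],4))
    print("shift",np.round(R.T@(np.array([x,y,z])-o["tcp_pos"])*1000,1),"axes x",R[:2,0].round(3),"y",R[:2,1].round(3))
E
python3 -c "
from h import *
go(.541,.182,.205)"
```

```text
clk 0.9 tcp [ 0.4105 -0.227   0.2312] yaw 82.94 tilt [-0.0001 -0.0002] F [ 1.1 -0.2  0. ] w 0.0848
shift [422.   79.3  26.1] axes x [0.123 0.992] y [ 0.992 -0.123]
```

Call:
step_arm([
  [49,9,0,0,0,0,85],
  [98,18,0,0,0,0,85],
  [147,27,0,0,0,0,85],
  [196,36,0,0,0,0,85],
  [245,45,0,0,0,0,85],
  [294,55,0,0,0,0,85],
  [343,65,0,0,0,0,85],
  [390,73,0,0,0,0,85],
])

```text
clock: 1.7
tcp_pos: [0.533, 0.1504, 0.2311]
orientation: [2.359, 2.075, -0.0]
contact_force: [-0.1, 0.2, 0.3]
grip_width: 0.0849
gripper_force: 0.0
```

Call:
step_arm([
  [20,4,0,0,0,0,85],
  [32,6,0,0,0,0,85],
  [32,6,0,0,0,0,85],
])

```text
clock: 2.0
tcp_pos: [0.5425, 0.1806, 0.2309]
orientation: [-2.356, -2.077, 0.0]
contact_force: [-0.4, -1.0, -0.4]
grip_width: 0.0846
gripper_force: 0.0
```

```bash
python3 - <<'E'
from h import *
go(.541,.182,.124)
f=r.grab_frame("wrist");np.savez("pics/w1.npz",**f);cv2.imwrite("pics/w1.png",f["image"][...,::-1])
R=cv2.Rodrigues(f["rvec"])[0];print((-R.T@np.ravel(f["tvec"])).round(3),R[2].round(3))
w=cloud(f);z=w[...,2]
for m,a,c in blobs((z>.152)&(z<.168),200): print("knobtop",a,c.round(1),circ(m,f,.160),np.nanmedian(z[m]).round(4))
E
```

```text
clk 2.0 tcp [0.5425 0.1806 0.2309] yaw 82.78 tilt [-0.0008  0.0004] F [-0.4 -1.  -0.4] w 0.0846
shift [  1.1  -1.6 106.9] axes x [0.126 0.992] y [ 0.992 -0.126]
[0.553 0.261 0.374] [-0.04  -0.315 -0.948]
knobtop 3652 [315.3 245.4] [0.5409 0.1832 0.041 ] 0.1607
```

View pics/w1.png

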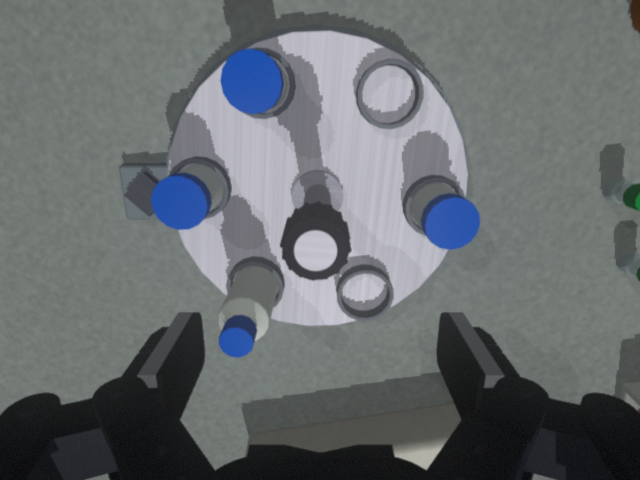

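The wrist view shows the knob's top centred at (315,245), which gives (0.541, 0.183) and agrees with the other views. The tall bottle is at (238,335) and nothing is in the fingers' way. I'll descend and grip the knob.

Call:
step_arm([
  [2,-2,30,0,0,0,85],
  [2,-2,65,0,0,0,85],
  [2,-2,95,0,0,0,85],
  [2,-2,107,0,0,0,60],
  [2,-2,107,0,0,0,45],
  [2,-2,107,0,0,0,41],
  [2,-2,107,0,0,0,41],
], grip_force=30)

```text
clock: 2.75
tcp_pos: [0.5413, 0.1816, 0.1257]
orientation: [2.359, 2.074, 0.001]
contact_force: [-2.8, 0.1, 1.1]
grip_width: 0.0412
gripper_force: 1.1
```

Call:
step_arm([
  [0,0,0,0,0,0,30],
  [0,0,0,0,0,0,30],
  [0,0,0,0,0,0,30],
  [0,0,0,0,0,0,30],
], grip_force=30)

```text
clock: 3.15
tcp_pos: [0.5398, 0.1818, 0.1258]
orientation: [-2.359, -2.075, 0.002]
contact_force: [-6.7, -1.3, 6.1]
grip_width: 0.0372
gripper_force: 30.5
```

Gripped. Now I'll turn 55° clockwise, which is positive about tool z.

Call:
step_arm([
  [0,-1,0,0,0,0.08,30],
  [0,-1,0,0,0,0.21,30],
  [0,-1,0,0,0,0.34,30],
  [0,-1,0,0,0,0.47,30],
  [0,-1,0,0,0,0.6,30],
  [0,-1,0,0,0,0.73,30],
  [0,-1,0,0,0,0.86,30],
  [0,-1,0,0,0,0.96,30],
])

```text
clock: 3.95
tcp_pos: [0.5396, 0.1819, 0.1258]
orientation: [3.052, 0.744, 0.0]
contact_force: [-5.1, -1.6, 4.4]
grip_width: 0.0375
gripper_force: 30.2
```

Call:
step_arm([
  [0,0,0,0,0,0,30],
  [0,0,0,0,0,0,30],
])

```text
clock: 4.15
tcp_pos: [0.5396, 0.1819, 0.1258]
orientation: [3.049, 0.754, 0.0]
contact_force: [-6.2, -2.6, 6.2]
grip_width: 0.037
gripper_force: 30.5
```

```bash
python3 - <<'E'
from h import *
go(.541,.183,.126)
ff={}
for n in("top","scene","wrist"):
    f=r.grab_frame(n);np.savez(f"pics/{n}2.npz",**f);w=cloud(f);z=w[...,2];ff[n]=f["image"]
    hsv=cv2.cvtColor(f["image"],cv2.COLOR_RGB2HSV); print(n)
    for m,a,c in blobs((hsv[...,0]>100)&(hsv[...,0]<125)&(hsv[...,1]>150)&(hsv[...,2]>60),60):
        top=np.nanpercentile(z[m],90); mt=m&(z>top-.006); print("cap",a,c.round(1),top.round(4),circ(mt,f,top))
cv2.imwrite("pics/t2.png",np.hstack([cv2.resize(ff["top"][160:360,140:340],(400,400)),cv2.resize(ff["wrist"],(400,300),interpolation=3)[:, :400] if 0 else cv2.resize(ff["wrist"],(400,400))])[...,::-1])
E
```

```text
clk 4.15 tcp [0.5396 0.1819 0.1258] yaw 27.77 tilt [ 0.0001 -0.0003] F [-6.2 -2.6  6.2] w 0.037
shift [ 1.7 -0.3 -0.2] axes x [0.885 0.466] y [ 0.466 -0.885]
top
cap 429 [ 41.2 114. ] 0.1704 [0.7496 0.5084 0.0414]
cap 451 [ 48.9 193.2] 0.1702 [0.6053 0.4799 0.0399]
cap 378 [283.5 216.3] 0.0861 [0.5801 0.0884 0.0404]
cap 942 [584.4 252.7] 0.0456 [ 0.5269 -0.5207  0.1476]
scene
cap 944 [174.5 141. ] 0.0429 [ 0.529  -0.519   0.1567]
cap 157 [450.  319.2] 0.1256 [0.442  0.1942 0.024 ]
cap 611 [320.3 334.5] 0.0851 [0.5809 0.093  0.0415]
cap 834 [454.9 407.6] 0.0852 [0.502  0.276  0.0411]
cap 934 [390.5 445.7] 0.0854 [0.6008 0.264  0.0409]
wrist
cap 7912 [217.9  72.6] 0.0863 [0.6006 0.2609 0.041 ]
cap 5785 [116.7 253.6] 0.0861 [0.503  0.272  0.0433]
cap 4804 [522.3 284.8] 0.0863 [0.5811 0.0914 0.0428]
cap 649 [184.3 463.3] 0.1261 [0.4457 0.2014 0.023 ]
```

View pics/t2.png

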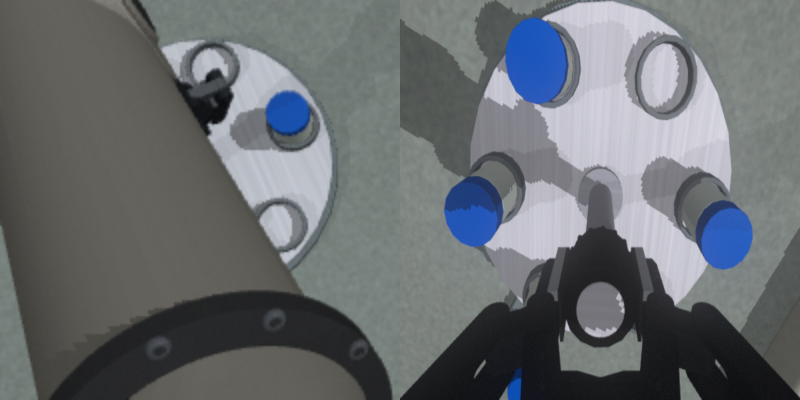

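The carousel turned 55.0°. From the scene view, the pocket directions average about 173.4° and the pointer is at about 173.2°. The top-view crop is mostly arm; in the wrist crop the knob is between the fingers and the tall bottle's cap shows at the bottom, around (515,385). I'll release, rise and hover above the bottle to check from near.

Call:
step_arm([
  [0,0,0,0,0,0,60],
  [0,0,0,0,0,0,80],
  [0,0,0,0,0,0,85],
  [0,0,0,0,0,0,85],
  [0,0,-30,0,0,0,85],
  [0,0,-70,0,0,0,85],
  [0,0,-105,0,0,0,85],
  [0,0,-105,0,0,-0.1,85],
])

```text
clock: 5.1
tcp_pos: [0.5429, 0.1834, 0.2348]
orientation: [-3.008, -0.905, -0.015]
contact_force: [-0.1, -0.1, -0.4]
grip_width: 0.0848
gripper_force: 0.0
```

Call:
step_arm([
  [-12,-8,0,0,0,-0.12,85],
  [-24,-16,0,0,0,-0.24,85],
  [-36,-24,0,0,0,-0.36,85],
  [-48,-32,0,0,0,-0.48,85],
  [-60,-40,0,0,0,-0.6,85],
  [-72,-47,0,0,0,-0.72,85],
  [-80,-53,0,0,0,-0.84,85],
  [-80,-53,0,0,0,-0.86,85],
])

```text
clock: 5.9
tcp_pos: [0.4431, 0.1822, 0.2294]
orientation: [2.355, 2.078, -0.0]
contact_force: [-0.1, -1.0, 0.2]
grip_width: 0.0849
gripper_force: 0.0
```

```bash
python3 - <<'E'
from h import *
go(.4415,.195,.231)
f=r.grab_frame("wrist");np.savez("pics/w3.npz",**f);cv2.imwrite("pics/w3.png",f["image"][...,::-1])
w=cloud(f);z=w[...,2];hsv=cv2.cvtColor(f["image"],cv2.COLOR_RGB2HSV)
for m,a,c in blobs((z>.152)&(z<.168),200): print("knobtop",a,c.round(1),circ(m,f,.160),np.nanmedian(z[m]).round(4))
for m,a,c in blobs((hsv[...,0]>100)&(hsv[...,0]<125)&(hsv[...,1]>150)&(hsv[...,2]>60),60):
        top=np.nanpercentile(z[m],90); mt=m&(z>top-.006); print("cap",a,c.round(1),top.round(4),circ(mt,f,top))
E
```

```text
clk 5.9 tcp [0.4431 0.1822 0.2294] yaw 82.85 tilt [ 0.0001 -0.0004] F [-0.1 -1.   0.2] w 0.0849
shift [12.5 -3.2 -1.6] axes x [0.125 0.992] y [ 0.992 -0.125]
knobtop 4004 [493.4 227.8] [0.5384 0.1832 0.0423] 0.1608
cap 3296 [542.4  66.7] 0.0865 [0.5988 0.2624 0.0417]
cap 3192 [389.2  69.1] 0.0865 [0.5003 0.273  0.0405]
cap 1084 [313.8 214.6] 0.1263 [0.4412 0.1935 0.024 ]
cap 1830 [507.4 305.1] 0.0866 [0.5794 0.0907 0.0407]
```

View pics/w3.png

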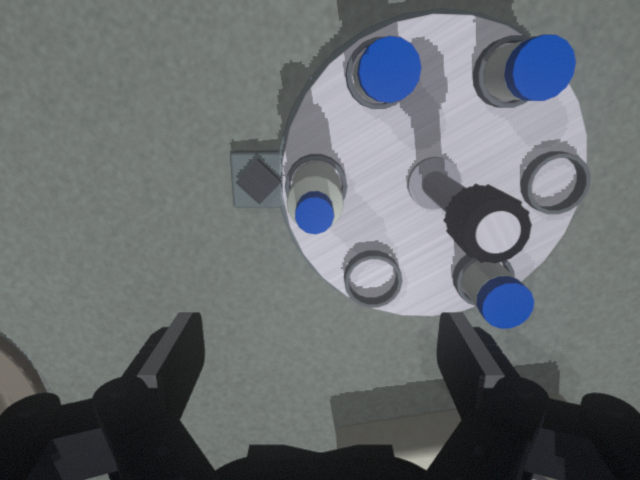

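```bash
python3 - <<'E'
from h import *
f=dict(np.load("pics/w3.npz"));w=cloud(f);z=w[...,2];g=f["image"].mean(2)
B=np.zeros(z.shape,bool);B[150:212,228:284]=1
for m,a,c in blobs(B&(g<85),200):
    rect=cv2.minAreaRect(np.argwhere(m)[:,::-1].astype(np.float32));zz=np.nanmedian(z[m])
    print(a,c.round(1),rect,zz)
    for h in(zz,.013):
        p=ray(f,rect[0],h)[0];print(h,p.round(4),np.degrees(np.arctan2(p[1]-.1832,p[0]-.5384)))
go(.4415,.1945,.059)
E
```

```text
1393 [257.4 175.7] ((255.412353515625, 176.1328887939453), (53.9630012512207, 49.07746505737305), 87.87889862060547) 0.02208233652317064
0.02208233652317064 [0.3907 0.2048 0.0221] 171.6949074138062
0.013 [0.389  0.2033 0.013 ] 172.3498556555167
clk 5.95 tcp [0.444  0.1821 0.2295] yaw 82.7 tilt [ 0.0006 -0.0001] F [ 0.7  0.7 -0.1] w 0.0852
shift [ 12.   -4.2 170.5] axes x [0.127 0.992] y [ 0.992 -0.127]
```

The diamond's centre is at about (259,180) in the wrist view, a direction of 173 ± 0.7° from the axis. The pockets average 173.4°, so the bottle is at the pointer. The fingers are set to close radially, which won't turn the carousel. I'll descend over the bottle with the fingers partly closed.

Call:
step_arm([
  [11.5,-4,0,0,0,0,62],
  [11.5,-4,0,0,0,0,62],
  [11.5,-4,35,0,0,0,62],
  [11.5,-4,75,0,0,0,62],
  [11.5,-4,110,0,0,0,62],
  [11.5,-4,140,0,0,0,62],
  [11.5,-4,162,0,0,0,62],
  [11.5,-4,170,0,0,0,62],
], grip_force=25)

```text
clock: 6.75
tcp_pos: [0.4405, 0.1938, 0.0571]
orientation: [-2.359, -2.073, 0.005]
contact_force: [-0.3, -0.2, 0.4]
grip_width: 0.0617
gripper_force: 0.0
```

Call:
step_arm([
  [0,0,0,0,0,0,48],
  [0,0,0,0,0,0,43],
  [0,0,0,0,0,0,40],
  [0,0,0,0,0,0,36],
  [0,0,0,0,0,0,30],
  [0,0,0,0,0,0,30],
])

```text
clock: 7.35
tcp_pos: [0.4424, 0.1946, 0.0605]
orientation: [2.359, 2.074, 0.004]
contact_force: [-0.7, -0.4, 7.3]
grip_width: 0.0393
gripper_force: 25.4
```

```bash
python3 -c "
from h import *
go(.4412,.194,.060)"
```

```text
clk 7.35 tcp [0.4424 0.1946 0.0605] yaw 82.66 tilt [0.0022 0.001 ] F [-0.7 -0.4  7.3] w 0.0393
shift [-0.7 -1.1  0.5] axes x [0.128 0.992] y [ 0.992 -0.128]
```

Gripped at 39.3 mm. Now I'll lift straight up.

Call:
step_arm([
  [0,0,-5,0,0,0,30],
  [0,0,-15,0,0,0,30],
  [0,0,-28,0,0,0,30],
  [0,0,-45,0,0,0,30],
  [0,0,-65,0,0,0,30],
  [0,0,-87,0,0,0,30],
  [0,0,-108,0,0,0,30],
  [0,0,-120,0,0,0,30],
])

```text
clock: 8.15
tcp_pos: [0.4422, 0.1944, 0.1818]
orientation: [2.358, 2.074, 0.004]
contact_force: [0.8, 0.6, -0.8]
grip_width: 0.0392
gripper_force: 25.4
```

Call:
step_arm([
  [0,0,0,0,0,0,30],
  [0,0,0,0,0,0,30],
])

```text
clock: 8.35
tcp_pos: [0.4413, 0.1937, 0.1791]
orientation: [2.359, 2.074, -0.0]
contact_force: [-1.5, 0.0, -1.1]
grip_width: 0.0391
gripper_force: 25.4
```

```bash
python3 - <<'E'
from h import *
go(.592,-.1725,.18)
a=[]
for n in("scene","wrist"):
    f=r.grab_frame(n);np.savez(f"pics/{n}4.npz",**f);a.append(cv2.resize(f["image"],(400,300)))
cv2.imwrite("pics/l4.png",np.hstack(a)[...,::-1])
E
```

```text
clk 8.35 tcp [0.4413 0.1937 0.1791] yaw 82.65 tilt [ 0.     -0.0003] F [-1.5  0.  -1.1] w 0.0391
shift [-343.9  196.2   -0.8] axes x [0.128 0.992] y [ 0.992 -0.128]
```

View pics/l4.png

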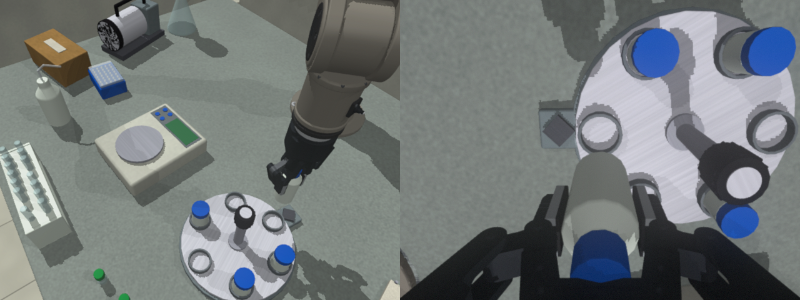

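The bottle is held clear: the wrist reads about 1.1 N of weight. The wrist crop shows its empty pocket at (600,130), in line with the diamond at (560,128). Carrying it to the pan.

Call:
step_arm([
  [-12,7,0,0,0,0,30],
  [-38,22,0,0,0,0,30],
  [-73,42,0,0,0,0,30],
  [-110,63,0,0,0,0,30],
  [-147,84,0,0,0,0,30],
  [-184,105,0,0,0,0,30],
  [-221,126,0,0,0,0,30],
  [-258,147,0,0,0,0,30],
])

```text
clock: 9.25
tcp_pos: [0.5541, -0.0823, 0.1781]
orientation: [-2.358, -2.074, 0.002]
contact_force: [0.9, 1.7, -0.8]
grip_width: 0.0391
gripper_force: 25.4
```

Call:
step_arm([
  [-34,19.5,0,0,0,0,30],
  [-60,34,0,0,0,0,30],
  [-77,44,0,0,0,0,30],
  [-86,49,0,0,0,0,30],
  [-86,49,0,0,0,0,30],
  [-86,49,0,0,0,0,30],
])

```text
clock: 9.85
tcp_pos: [0.5917, -0.1702, 0.179]
orientation: [-2.356, -2.076, -0.0]
contact_force: [-0.3, 0.9, -1.1]
grip_width: 0.0389
gripper_force: 25.4
```

```bash
python3 - <<'E'
from h import *
go(.592,-.1725,.1035)
f=r.grab_frame("wrist");np.savez("pics/w5.npz",**f);cv2.imwrite("pics/w5.png",f["image"][...,::-1])
z=cloud(f)[...,2];hsv=cv2.cvtColor(f["image"],cv2.COLOR_RGB2HSV)
for m,a,c in blobs((z>.0635)&(z<.0725),500): print("pan",a,c.round(1),circ(m,f,.068),np.nanmedian(z[m]).round(4))
for m,a,c in blobs((hsv[...,0]>100)&(hsv[...,0]<125)&(hsv[...,1]>150)&(hsv[...,2]>60)&(z>.2),60):
    top=np.nanpercentile(z[m],90);print("cap",a,top,circ(m&(z>top-.006),f,top))
E
```

```text
clk 9.85 tcp [ 0.5917 -0.1702  0.179 ] yaw 82.78 tilt [-0.0008  0.0012] F [-0.3  0.9 -1.1] w 0.0389
shift [-2.3  0.7 75.5] axes x [0.126 0.992] y [ 0.992 -0.126]
pan 23219 [320.2 211.3] [ 0.592  -0.1744  0.1301] 0.0685
cap 6270 0.24425708825279255 [ 0.593  -0.166   0.0238]
```

View pics/w5.png

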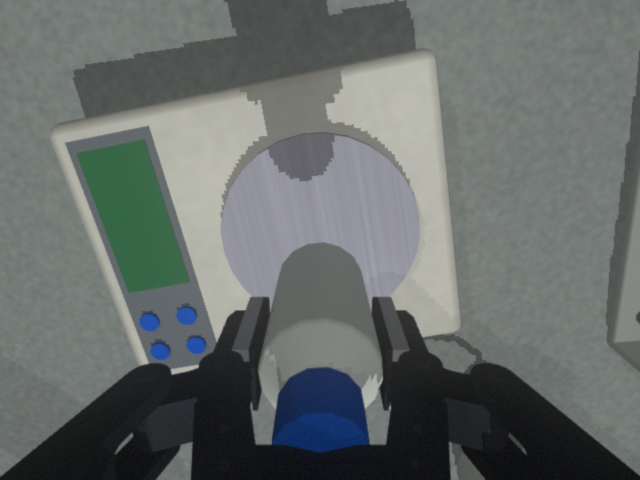

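The pan's centre is at about (320,225) in the picture and measures (0.592, -0.174). I'll correct by 4 mm and lower the bottle most of the way.

Call:
step_arm([
  [-3.5,0.5,5,0,0,0,30],
  [-3.5,0.5,18,0,0,0,30],
  [-3.5,0.5,34,0,0,0,30],
  [-3.5,0.5,49,0,0,0,30],
  [-3.5,0.5,60,0,0,0,30],
  [-3.5,0.5,67,0,0,0,30],
  [-3.5,0.5,70,0,0,0,30],
  [-3.5,0.5,71,0,0,0,30],
])

```text
clock: 10.7
tcp_pos: [0.5921, -0.1757, 0.1081]
orientation: [-2.359, -2.075, -0.0]
contact_force: [0.3, -0.9, -0.1]
grip_width: 0.0391
gripper_force: 25.4
```

Call:
step_arm([
  [0,0,0.5,0,0,0,30],
  [0,0,1,0,0,0,30],
  [0,0,1.5,0,0,0,30],
  [0,0,2,0,0,0,30],
  [0,0,2,0,0,0,30],
])

```text
clock: 11.2
tcp_pos: [0.5921, -0.1758, 0.1064]
orientation: [2.359, 2.075, 0.0]
contact_force: [0.1, -0.2, -1.3]
grip_width: 0.0389
gripper_force: 25.4
```

Call:
step_arm([
  [0,0,0.5,0,0,0,30],
  [0,0,1,0,0,0,30],
  [0,0,1,0,0,0,30],
])

```text
clock: 11.5
tcp_pos: [0.592, -0.1758, 0.1052]
orientation: [-2.359, -2.075, 0.0]
contact_force: [0.7, 0.1, -1.7]
grip_width: 0.0396
gripper_force: 25.4
```

Call:
step_arm([
  [0,0,0.5,0,0,0,30],
  [0,0,1,0,0,0,30],
  [0,0,1,0,0,0,30],
])

```text
clock: 11.8
tcp_pos: [0.592, -0.1758, 0.1042]
orientation: [-2.359, -2.075, 0.0]
contact_force: [0.1, -0.5, -1.2]
grip_width: 0.0392
gripper_force: 25.4
```

Call:
step_arm([
  [0,0,0.4,0,0,0,30],
  [0,0,0.8,0,0,0,30],
  [0,0,0.8,0,0,0,30],
])

```text
clock: 12.1
tcp_pos: [0.5921, -0.1758, 0.1036]
orientation: [2.359, 2.075, 0.0]
contact_force: [-0.8, -0.3, 0.2]
grip_width: 0.0393
gripper_force: 25.5
```

Call:
step_arm([
  [0,0,0.3,0,0,0,30],
  [0,0,0.5,0,0,0,30],
  [0,0,0.5,0,0,0,30],
])

```text
clock: 12.4
tcp_pos: [0.5921, -0.1758, 0.1036]
orientation: [2.359, 2.075, -0.0]
contact_force: [-2.9, -0.6, 6.1]
grip_width: 0.0393
gripper_force: 26.0
```

The foot is on the pan: the force rose to 6 N. I'll open gently and then rise straight up.

Call:
step_arm([
  [0,0,0,0,0,0,38],
  [0,0,0,0,0,0,40],
  [0,0,0,0,0,0,42],
  [0,0,0,0,0,0,46],
  [0,0,0,0,0,0,54],
  [0,0,0,0,0,0,66],
  [0,0,0,0,0,0,70],
  [0,0,0,0,0,0,70],
], grip_force=20)

```text
clock: 13.2
tcp_pos: [0.5921, -0.1758, 0.103]
orientation: [-2.359, -2.075, 0.0]
contact_force: [-0.1, 0.7, -0.1]
grip_width: 0.0698
gripper_force: 0.0
```

Call:
step_arm([
  [0,0,-8,0,0,0,70],
  [0,0,-25,0,0,0,70],
  [0,0,-50,0,0,0,70],
  [0,0,-80,0,0,0,70],
  [0,0,-110,0,0,0,70],
  [0,0,-135,0,0,0,70],
  [0,0,-150,0,0,0,70],
  [0,0,-150,0,0,0,70],
])

```text
clock: 14.0
tcp_pos: [0.5933, -0.1759, 0.2556]
orientation: [2.356, 2.072, 0.004]
contact_force: [-0.1, 0.0, 0.8]
grip_width: 0.0702
gripper_force: 0.0
```

```bash
python3 - <<'E'
from h import *
go(.592,-.174,.25)
a=[]
for n in("scene","wrist"):
    f=r.grab_frame(n);a.append(cv2.resize(f["image"],(400,300)))
    z=cloud(f)[...,2];hsv=cv2.cvtColor(f["image"],cv2.COLOR_RGB2HSV)
    for m,q,c in blobs((z>.0635)&(z<.0725),1500): print(n,"pan",q,c.round(1),circ(m,f,.068))
    for m,q,c in blobs((hsv[...,0]>100)&(hsv[...,0]<125)&(hsv[...,1]>150)&(hsv[...,2]>60)&(z>.13),60):
        top=np.nanpercentile(z[m],90);print("cap",q,c.round(1),top,circ(m&(z>top-.006),f,top))
cv2.imwrite("pics/e.png",np.hstack(a)[...,::-1])
E
```

```text
clk 14.0 tcp [ 0.5933 -0.1759  0.2556] yaw 82.66 tilt [ 0.0044 -0.0011] F [-0.1  0.   0.8] w 0.0702
shift [ 1.7 -1.6  5.6] axes x [0.128 0.992] y [ 0.992 -0.128]
scene pan 2820 [223.6 233.1] [ 0.5917 -0.1701  0.1321]
cap 218 [213.5 187.7] 0.1675576873766537 [ 0.5947 -0.1719  0.0284]
wrist pan 15271 [317.8 187.4] [ 0.592  -0.1745  0.13  ]
cap 1178 [319.1 243.1] 0.16936007725980204 [ 0.5926 -0.1769  0.024 ]
```

View pics/e.png

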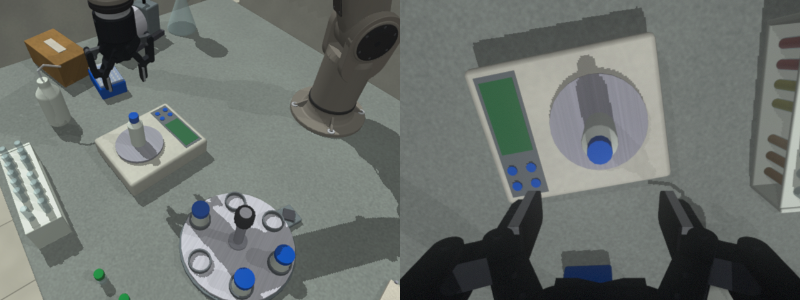

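The final view shows the bottle upright on the pan, with its cap top at 0.168 m and within about 3 mm of the centre. The robot is clear of everything, so I'm handing in.

```bash
python3 -c "
from bench import r
print(r.hand_in())"
```

```text
the job is handed in; nothing more can be done
None
```

I turned the carousel 55° to bring the tall bottle to the pointer, lifted it straight out, and set it upright on the balance pan about 3 mm from centre. I handed the job in at about 14 s, with the robot touching nothing.

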